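# Make up two die kits for the hot press

### The arm

A 6-joint arm with a two-finger parallel gripper is mounted at the origin on the work surface. World frame = base frame: x ahead of the robot, y to its left, z up, the work surface at z = 0. Lengths are in m, angles in rad, forces in N, time in s.
With the tool pointing down it reaches from about 0.25 to 0.775 m from the base axis. Payload 8.9 kg.
Tool frame: the origin (TCP) lies at the very end of the fingers, on their centre line; the grasp point (between the pads) lies behind it (r.grip_point_offset is the z of the grasp point in the tool frame, in m); z points along the fingers, y is the line along which they close (so a half turn about z gives the same grasp; the last joint's range is limited). The gripper opens to 85 mm and grips with 20 to 120 N. Pads are 22 mm wide; open, the fingers measure 114 mm over their backs; the gripper's body (76 mm by 85 mm) begins 54 mm behind the grasp point. The pads swing forward as they close: fully open they stand 13 mm farther back than shut.
Start: joints at [1.032, 0.291, -0.153, 1.127, 0, 1.431], TCP at [0.204, 0.484, 0.231] pointing down, gripper open.
Joint ranges: [-2.52, 2.52], [-0.91, 1.74], [-1.3, 1.37], [-1.96, 2.02], [-1.52, 1.47], [-3.14, 3.14]. Speed limits (rad/s): [2.22, 2.22, 2.79, 3.14, 3.14, 3.14].

### API

Orientations are given as a unit quaternion [w, x, y, z].
In Python, from station import r gives the robot as it stands.
- The arm moves only by the shell command python3 -m inch 'ROWS' [OPENING] [FORCE]. ROWS is rows parted by semicolons, their numbers by spaces, 1 to 12 of them, each of 6 numbers: dx, dy, dz in m, then a rotation vector rx, ry, rz in rad; each row is the pose to reach, as a shift and turn from the pose commanded when the command began, along the tool's axes at that moment; what a row does not reach only later rows make up. A row lasts 1/8 s, in which the tool goes at most 0.0625 m and 0.188 rad, less where a joint would pass 70% of its speed; a pose out of reach is approached as far as the arm can. OPENING is the finger opening in m, set as the command begins (- or left out keeps the last). The fingers move at their own pace and stop on an object; FORCE is the grip in N (left out, the last holds). Time passes only in rows, so rows that do not move let the fingers close. It prints the time, the measured TCP pose, the force, the opening and the grip force at its end.
- r.observe(): the state, without advancing time (a new reading comes with each control period).
- r.get_image(name): name is "scene" or "top" or "wrist"; returns a dict with "img" (420x560x3 uint8, red, green, blue), "range_z" (420x560 float32, m along the optical axis (not along the pixel's ray), 0 where there is no reading), "vertical_fov" (degrees; the focal length in pixels is half the picture's height over the tangent of half this angle, whatever the lens; pixels are square), "cx", "cy" (the principal point, pixels), "dist" ([k1, k2, p1, p2, k3] as OpenCV has them; the pictures are not rectified), "position" and "orientation" of the camera in the world. Camera axes: x right, y down, z forward; pixel columns grow to the right and rows downward; lengths in m; the calibration is good to about 2 mm. A picture is of the moment at which its call begins.
- r.close_job(): hands the job in; it is judged then, once.
The state is a dict: "clock": time; "joint_pos": joint angles; "joint_vel": joint speeds; "joint_torque": joint torques, N m; "tool_pos": TCP position; "eef_rot": TCP orientation; "wrist_force": force on the tool from outside, world axes, zero at the start; "moment": the same for the moment, N m; "grip_width": finger opening in m; "finger_force": force on a finger pad.
Only numpy, scipy, OpenCV 4.12 (cv2) and the standard library are available. Lean on these libraries where they do the work, as an engineer would, in place of code of your own. Each camera call takes 0.05 s, during which the arm holds its last target. There are 200 camera calls.

### The job

Make up two kits for the hot press from the loose die parts on the bench: the large round die, the large round ram and the knock-out ring go into the tray with three compartments, and the bar mould with its bar ram go into the tray with two compartments. Each part stands upright in a compartment of its own that it fits, with its foot flat on the tray floor and the rams resting on their wide heads; set the parts down, do not drop them. Leave the small round die and the small round ram standing where they are.

Things in the scene. Friction and masses are not known exactly. Their poses are not given: they have to be found in the camera images.
- die_large: Large round die: plain steel cylinder standing upright, 56 mm diameter, 50 mm high, thick-walled, with a 25 mm bore through its centre; about 0.76 kg. Origin at the centre of its underside, z up along the bore. Like the other loose parts it stands on the bench between the trays, about 0.1 m from its neighbours (none over 60 mm high).
- ram_large: Large round ram: plain steel, standing on its head: a disc 34 mm diameter and 10 mm thick at the bottom, and above it a round stem of 24 mm diameter; 60 mm high in all; about 0.25 kg. Origin at the centre of its underside, z up along the stem.
- knockout_ring: Knock-out ring: plain steel tube standing upright, thin-walled, 36 mm outside and 28 mm inside diameter, 40 mm high, open at both ends; about 0.13 kg. Origin at the centre of its underside, z up.
- bar_mould: Bar mould: aluminium block lying flat, 72 mm long (its x), 46 mm wide (its y), 45 mm high, with a 31 x 15 mm rectangular slot through the middle (long side along x) and four dark screw heads on top; about 0.36 kg. Origin at the centre of its underside, z up.
- bar_ram: Bar ram: plain steel, standing on its head: a rectangular foot 36 mm (its x) by 26 mm (its y), 10 mm thick, and above it a flat rectangular stem 30 mm (x) by 14 mm (y); 60 mm high in all; about 0.24 kg. Origin at the centre of its underside, z up along the stem.
- die_small: Small round die, to be left in stock: steel cylinder 40 mm diameter, 42 mm high, thick-walled with a 13 mm bore. Origin at the centre of its underside, z up.
- ram_small: Small round ram, to be left in stock: steel, standing on a head of 26 mm diameter and 10 mm thickness, stem 13 mm diameter; 50 mm high in all. Origin at the centre of its underside, z up.
- tray3: Plastic tray fixed to the bench: white walls and dividers 4 mm thick, 12 mm high; dark floor at 3 mm. Origin: centre of underside, x along its length. 194 x 82 mm outside. Three compartments along x, each 74 mm wide (y), centred on y = 0: a large one 74 mm long centred at x = -56 mm, two small ones 52 mm long centred at x = 11 and 67 mm.
- tray2: Plastic tray fixed to the bench: white walls and dividers 4 mm thick, 12 mm high; dark floor at 3 mm. Origin: centre of underside, x along its length. 156 x 72 mm outside. Two compartments along x, each 64 mm wide (y), centred on y = 0: a large one 92 mm long centred at x = 28 mm (the bar mould fits it lengthwise only), a small one 52 mm long at x = -48 mm for the bar ram.
There are look-alikes about, which are no part of the job. What is shaped like the bar_mould but brown is not meant. Leave any pink look-alike of the bar_ram alone.

How it is judged:
By the outcome, as a careful person would: the job done as asked, in the order asked, and still so for the second after the job is handed in, with the robot touching nothing.
It also fails if it takes over 112 s, if anything falls off the work surface, if the arm or the gripper's body presses on something with over 40 N, if the wrist force passes 120 N, or if a joint passes its speed limit or range.

## Working session

There is one attempt and no reset: what is moved stays moved. The work goes in short steps, Python scripts to look and compute and a shell command to move; the robot and the scene stay as the last step left them, time stands still between calls to the robot, and variables do not carry over. Pictures are saved under pics/ and viewed, at most 14 in all, crops included, and the job is handed in when it is done.

```bash
ls; mkdir -p pics
python3 - <<'E'
from station import r
import cv2
o=r.observe();print({k:(o[k]) for k in("clock","tool_pos","eef_rot","grip_width")},r.grip_point_offset)
for n in("scene","top"):
    d=r.get_image(n);cv2.imwrite(f"pics/{n}0.png",d["img"][:,:,::-1]);print(n,d["position"],d["orientation"],d["vertical_fov"],d["cx"],d["cy"],d["dist"])
E
```

```text
pics
{'clock': 0.0, 'tool_pos': array([0.20411218, 0.48323863, 0.23074331]), 'eef_rot': array([-1.99105035e-04,  1.98548507e-01,  9.80090864e-01, -5.91625120e-04]), 'grip_width': 0.08535547515804594} -0.0187
scene [ 0.93093286 -0.4506092   0.57182119] [-0.38759712  0.83540773  0.34802275 -0.17533558] 51.727202138505895 277.16715138230563 211.30729715851837 [-0.10089795  0.          0.          0.          0.        ]
top [ 0.25914665 -0.00237671  0.9897244 ] [-0.08050086  0.72921169 -0.67502268  0.07819406] 56.28075869483261 280.72150801635894 208.8817578890167 [-0.0842505  0.         0.         0.         0.       ]
```

View pics/top0.png

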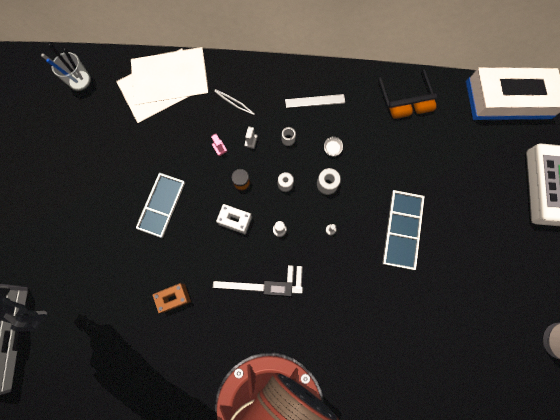

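View pics/scene0.png

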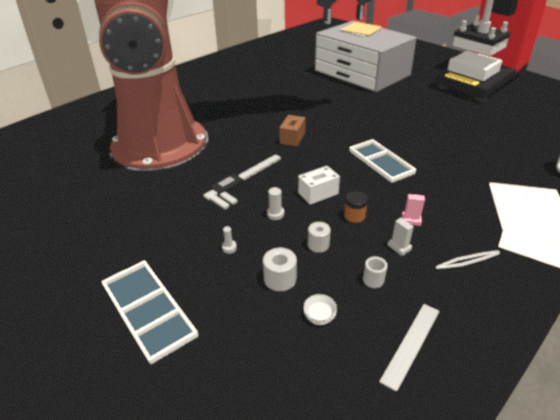

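Top view candidates:
- Large die (328,181), small die (286,181).
- Large ram (280,229), small ram (331,229).
- Ring (288,136); the dish at (333,147) and the jar at (240,180) are not it.
- White mould (234,219), brown mould (171,298).
- Grey bar ram (251,138), pink look-alike (219,145).
- tray2 (160,205), tray3 (404,230).

Next I'll check a close crop and measure with the depth image.

```bash
cat > h.py <<'E'
from station import r
import cv2, numpy as np
from scipy.spatial.transform import Rotation as R
def cam(n):
    d=r.get_image(n);h=d["img"].shape[0];f=h/2/np.tan(np.radians(d["vertical_fov"]/2))
    K=np.array([[f,0,d["cx"]],[0,f,d["cy"]],[0,0,1.]]);q=np.array(d["orientation"])
    return d,K,np.array(d["dist"],float),R.from_quat(q[[1,2,3,0]]).as_matrix(),np.array(d["position"])
def cloud(c):
    d,K,D,M,p=c;h,w=d["range_z"].shape
    uv=np.stack(np.meshgrid(np.arange(w),np.arange(h)),-1).reshape(-1,1,2).astype(float)
    n=cv2.undistortPoints(uv,K,D).reshape(h,w,2);z=d["range_z"]
    P=np.dstack([n*z[...,None],z])@M.T+p; P[z==0]=np.nan
    return P
def pix(c,u,v,z):
    d,K,D,M,p=c;n=cv2.undistortPoints(np.array([[[u,v]]],float),K,D).ravel()
    a=M@np.array([n[0],n[1],1]);return p+a*(z-p[2])/a[2]
E
python3 - <<'E'
from h import *
c=cam("top");P=cloud(c);im=c[0]["img"]
cv2.imwrite("pics/crop1.png",cv2.resize(im[110:280,130:430,::-1],None,fx=2.66,fy=2.66,interpolation=cv2.INTER_CUBIC))
print("bench z",np.nanmedian(P[240:270,300:380,2]))
for n,u,v,H in [("die_large",328,181,.05),("ram_large",280,229,.06),("ring",288,136,.04),("mould",234,219,.045),("bar_ram",251,138,.06),("die_s",286,181,.042),("ram_s",331,229,.05),("pink",219,145,.06),("jar",240,180,.04),("dish",333,147,.02)]:
    S=P[v-22:v+22,u-22:u+22].reshape(-1,3);S=S[~np.isnan(S[:,2])]
    for lo,hi in((H-.006,H+.01),(.006,.1)):
        B=S[(S[:,2]>lo)&(S[:,2]<hi)]
        if len(B)<3: print(n,"few");continue
        (a,b),(s,t),g=cv2.minAreaRect((B[:,:2]*1000).astype(np.float32))
        print(n,len(B),"z",B[:,2].max().round(4),"ctr",np.round((a,b),1),"size",np.round((s,t),1),"ang",round(g,1))
E
```

```text
bench z 0.0002715970283129199
die_large 307 z 0.0551 ctr [ 561.9 -105.1] size [53.6 53.9] ang 46.1
die_large 442 z 0.0551 ctr [ 561.6 -105. ] size [54.2 55. ] ang 28.0
ram_large 75 z 0.0653 ctr [430.6   9.9] size [21.7 19.3] ang 4.6
ram_large 155 z 0.0653 ctr [424.7  26.4] size [46.5 64.4] ang 44.9
ring 71 z 0.0433 ctr [677.2   5.6] size [35.2 31.3] ang 4.3
ring 170 z 0.0433 ctr [676.8   5.5] size [35.5 32.2] ang 8.4
mould 482 z 0.049 ctr [446.1 125.5] size [72.8 46.9] ang 75.0
mould 600 z 0.049 ctr [448.8 135. ] size [93.4 46.9] ang 74.6
bar_ram 68 z 0.0638 ctr [664.5 105.8] size [14.3 30.9] ang 82.8
bar_ram 181 z 0.0638 ctr [670.1 104.8] size [ 25.8 119.5] ang 81.2
die_s 169 z 0.0461 ctr [553.6   4.2] size [39.  35.4] ang 4.5
die_s 232 z 0.0461 ctr [553.2   4.2] size [39.1 36.4] ang 7.9
ram_s 22 z 0.052 ctr [ 440.6 -119.8] size [10.9 10.4] ang 66.2
ram_s 83 z 0.052 ctr [ 426.8 -115.6] size [23.8 54. ] ang 73.0
pink 62 z 0.0633 ctr [639.7 186.3] size [30.2 13.7] ang 32.1
pink 160 z 0.0633 ctr [638.3 186.7] size [36.1 25.2] ang 31.2
jar 211 z 0.05 ctr [549.3 119.1] size [40.3 42.2] ang 6.3
jar 286 z 0.0521 ctr [567.1 112.2] size [42. 79.] ang 68.2
dish 99 z 0.0243 ctr [ 661.5 -115.8] size [49.7 48.4] ang 40.0
dish 282 z 0.0544 ctr [ 637.5 -117.2] size [98.1 48.6] ang 4.4
```

View pics/crop1.png

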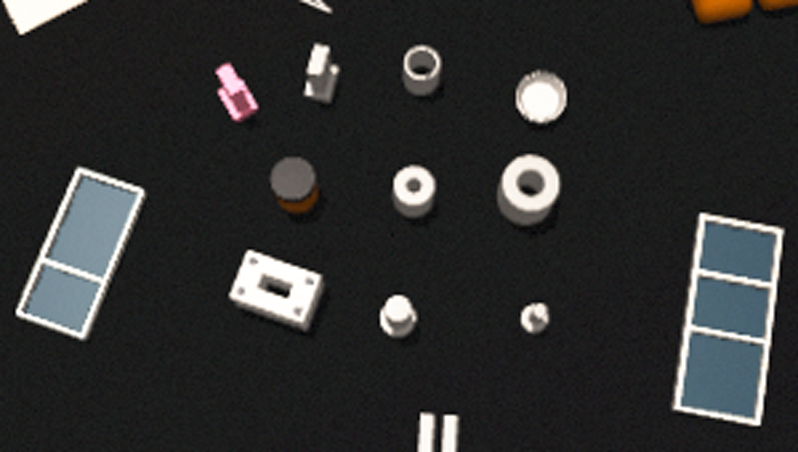

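The crop confirms the choices: solid thick-walled large die (530,188), plain ram (398,312), open ring (421,68), white mould (275,290), grey bar ram (320,75). The pink one (237,92) stays. tray3's large compartment is at the near end, tray2's at the far end. Next, tray poses and a motion calculator.

```bash
cat >> h.py <<'E'
def to(x,y,z,yaw):
    """shift and turn, in tool axes, to TCP x,y,z with tool y at yaw deg (mod 180)"""
    o=r.observe();q=o["eef_rot"];M=R.from_quat(q[[1,2,3,0]]).as_matrix()
    s=M.T@(np.array([x,y,z])-o["tool_pos"])
    ts=[]
    for k in(0,180):
        a=np.radians(yaw+k);ty=np.array([np.cos(a),np.sin(a),0]);tz=np.array([0,0,-1.])
        ts.append(R.from_matrix(M.T@np.c_[np.cross(ty,tz),ty,tz]).as_rotvec())
    v=min(ts,key=np.linalg.norm)
    print("at",o["tool_pos"].round(4),"yaw",np.degrees(np.arctan2(M[1,1],M[0,1])).round(1),"clk",round(o["clock"],2))
    print("-> shift",s.round(4),"rot",v.round(3),"rows>=",np.ceil(max(np.linalg.norm(s)/.0625,np.linalg.norm(v)/.188)))
E
python3 - <<'E'
from h import *
c=cam("top");im=c[0]["img"]
for n,(u0,u1,v0,v1) in dict(tray3=(378,430,185,275),tray2=(132,190,168,242)).items():
    m=np.zeros(im.shape[:2],np.uint8);m[v0:v1,u0:u1]=(im[v0:v1,u0:u1].min(2)>125)
    pts=np.argwhere(m);W=np.array([pix(c,u,v,.012)[:2]*1000 for v,u in pts],np.float32)
    (a,b),(s,t),g=cv2.minAreaRect(W);print(n,len(W),(a,b),(s,t),g)
    ax=np.radians(g if s>t else g+90);ax=ax if np.cos(ax)>0 else ax+np.pi
    d=np.array([np.cos(ax),np.sin(ax)]);print(" x axis deg",np.degrees(ax)%360-360)
    for q in((-56,11,67) if n=="tray3" else(28,-48)): print("  comp",q,(np.array([a,b])+q*d).round(1))
P=cloud(c)
from scipy.optimize import least_squares
for n,u,v,lo,rr in[("die",328,181,.046,28),("ram",280,229,.055,12),("ring",288,136,.036,18)]:
    S=P[v-22:v+22,u-22:u+22].reshape(-1,3);B=S[(S[:,2]>lo)&(S[:,2]<.07)];print(n,"medz",np.median(B[:,2]),cv2.minEnclosingCircle((B[:,:2]*1000).astype(np.float32)),B[:,:2].mean(0)*1000)
to(.562,-.105,.12,82.7)
E
```

```text
tray3 654 (455.05364990234375, -307.9264221191406) (84.19065856933594, 196.11932373046875) 83.33370208740234
 x axis deg -6.666297912597656
  comp -56 [ 399.4 -301.4]
  comp 11 [ 466.  -309.2]
  comp 67 [ 521.6 -315.7]
tray2 1094 (471.18389892578125, 321.3438415527344) (74.67708587646484, 158.6652374267578) 75.68578338623047
 x axis deg -14.314216613769531
  comp 28 [498.3 314.4]
  comp -48 [424.7 333.2]
die medz 0.05019184276412092 ((562.320068359375, -105.35457611083984), 28.152868270874023) [ 561.89778677 -105.11869254]
ram medz 0.06009330836970306 ((431.1202087402344, 10.487098693847656), 11.671228408813477) [430.97043602  10.18765286]
ring medz 0.03956803198827763 ((677.2958374023438, 5.275978088378906), 18.42810821533203) [676.78205858   5.57331321]
at [0.2042 0.4834 0.231 ] yaw 67.1 clk 0.2
-> shift [-0.5586 -0.4026  0.1112] rot [-0.001 -0.    -0.272] rows>= 12.0
```

Run:
```python
from h import *
c=cam("top");im=c[0]["img"]
for n,C in dict(tray3=[(702,213),(783,229),(762,424),(673,409)],tray2=[(80,167),(145,189),(86,339),(16,314)]).items():
    W=np.array([pix(c,130+(u+.5)/2.66-.5,110+(v+.5)/2.66-.5,.012)[:2]*1000 for u,v in C])
    e=np.roll(W,-1,0)-W
    print(n,W.round(0).tolist(),"len",np.linalg.norm(e,axis=1).round(1),"ang",(np.degrees(np.arctan2(e[:,1],e[:,0]))%180).round(1),W.mean(0).round(1))
for n,(u0,u1,v0,v1) in dict(tray3=(375,435,180,280),tray2=(128,192,164,246)).items():
    b=cv2.resize(im[v0:v1,u0:u1,::-1],None,fx=5.5,fy=5.5,interpolation=cv2.INTER_CUBIC);cv2.imwrite(f"pics/{n}.png",b)
a=cv2.imread("pics/tray3.png");b=cv2.imread("pics/tray2.png");H=max(a.shape[0],b.shape[0])
p=lambda x:cv2.copyMakeBorder(x,0,H-x.shape[0],0,0,cv2.BORDER_CONSTANT)
cv2.imwrite("pics/trays.png",np.hstack([p(a),p(b)]));print(a.shape,b.shape)
```

```text
tray3 [[556.0, -280.0], [547.0, -361.0], [355.0, -340.0], [363.0, -255.0]] len [ 81.4 192.9  85.5 195. ] ang [ 83.1 173.9  84.5 172.7] [ 455.2 -309. ]
tray2 [[556.0, 334.0], [538.0, 266.0], [386.0, 303.0], [405.0, 375.0]] len [ 70.1 156.4  73.8 156.5] ang [ 75.4 166.3  75.5 165. ] [471.1 319.6]
(550, 330, 3) (451, 352, 3)
```

View pics/trays.png

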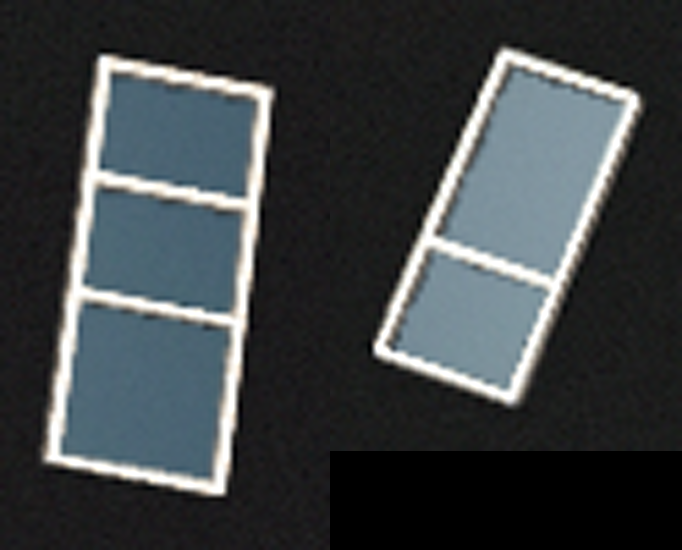

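Both measurements agree on the trays: tray3 about (455,-308.5) mm at -6.7°, tray2 about (471,320.5) mm at -14.4°. Moving over the large die.

```bash
python3 -m inch '-0.05 -0.035 0.005 0 0 -0.03;-0.1 -0.07 0.01 0 0 -0.05;-0.15 -0.105 0.02 0 0 -0.08;-0.2 -0.14 0.03 0 0 -0.1;-0.25 -0.18 0.035 0 0 -0.13;-0.3 -0.215 0.04 0 0 -0.15;-0.35 -0.25 0.05 0 0 -0.18;-0.4 -0.285 0.06 0 0 -0.2;-0.45 -0.32 0.07 0 0 -0.23;-0.5 -0.36 0.075 0 0 -0.25;-0.54 -0.39 0.08 0 0 -0.272;-0.56 -0.403 0.081 0 0 -0.272' 0.072 60
python3 -c "
from h import *
to(.562,-.105,.016,83)
to(.562,-.105,.15,83)"
```

```text
clock: 1.75
tool_pos: [0.5641, -0.1083, 0.1496]
eef_rot: [-0.0, 0.065, 0.998, -0.0]
wrist_force: [0.4, 0.7, -0.6]
grip_width: 0.0718
finger_force: 0.0
at [ 0.5641 -0.1083  0.1496] yaw 82.6 clk 1.75
-> shift [0.0025 0.003  0.1336] rot [-0.    -0.    -0.008] rows>= 3.0
at [ 0.5641 -0.1083  0.1496] yaw 82.6 clk 1.75
-> shift [ 0.0025  0.003  -0.0004] rot [-0.    -0.    -0.008] rows>= 1.0
```

```bash
python3 - <<'E'
from h import *
c=cam("wrist");P=cloud(c);S=P.reshape(-1,3)
m=(S[:,2]>.046)&(S[:,2]<.056)&(np.hypot(S[:,0]-.562,S[:,1]+.105)<.04)
B=S[m];print(len(B),np.median(B[:,2]),cv2.minEnclosingCircle((B[:,:2]*1000).astype(np.float32)),(B[:,:2].min(0)*1000,B[:,:2].max(0)*1000))
to(.562,-.105,.016,83)
E
python3 -m inch '0.002 0.003 0.05 0 0 0;0.002 0.003 0.095 0 0 0;0.002 0.003 0.12 0 0 0;0.002 0.003 0.133 0 0 0;0.002 0.003 0.133 0 0 0'
```

```text
3467 0.05079911705100956 ((562.3309326171875, -105.94755554199219), 28.080034255981445) (array([ 534.33651345, -133.67552561]), array([589.62488244, -78.45543245]))
at [ 0.5654 -0.1097  0.1496] yaw 82.5 clk 1.8
-> shift [0.0041 0.0044 0.1336] rot [-0.001  0.001 -0.009] rows>= 3.0
clock: 2.42
tool_pos: [0.5613, -0.102, 0.017]
eef_rot: [-0.0, 0.064, 0.998, 0.0]
wrist_force: [-0.1, -0.4, 0.5]
grip_width: 0.072
finger_force: 0.0
```

```bash
python3 -m inch '0.001 -0.003 0 0 0 0;0.001 -0.003 0 0 0 0;0.001 -0.003 0 0 0 0;0.001 -0.003 0 0 0 0;0.001 -0.003 0 0 0 0;0.001 -0.003 0 0 0 0' 0.05 80
python3 -c "
from h import *
to(.3994,-.302,.15,83.3)"
```

```text
clock: 3.18
tool_pos: [0.5613, -0.1055, 0.019]
eef_rot: [0.001, 0.064, 0.998, -0.0]
wrist_force: [-1.2, 0.5, 6.3]
grip_width: 0.0542
finger_force: 84.5
at [ 0.5613 -0.1055  0.019 ] yaw 82.7 clk 3.17
-> shift [ 0.1353 -0.2156 -0.1313] rot [-0.     0.002 -0.011] rows>= 5.0
```

```bash
python3 -m inch '0 0 -0.02 0 0 0;0 0 -0.06 0 0 0;0 0 -0.09 0 0 0;0.02 -0.03 -0.1 0 0 0;0.05 -0.08 -0.1 0 0 0;0.08 -0.13 -0.1 0 0 0;0.11 -0.175 -0.1 0 0 0;0.128 -0.205 -0.1 0 0 0;0.135 -0.2155 -0.1 0 0 -0.01;0.135 -0.2155 -0.1 0 0 -0.01;0.135 -0.2155 -0.1 0 0 -0.01'
python3 -c "
from h import *
to(.3994,-.302,.022,83.3)"
```

```text
clock: 4.55
tool_pos: [0.3994, -0.301, 0.1173]
eef_rot: [0.0, 0.059, 0.998, 0.0]
wrist_force: [0.5, -0.4, -6.7]
grip_width: 0.0541
finger_force: 86.9
at [ 0.3994 -0.301   0.1173] yaw 83.3 clk 4.55
-> shift [-0.0001 -0.0011  0.0953] rot [ 0.  0. -0.] rows>= 2.0
```

```bash
python3 -m inch '0 -0.001 0.04 0 0 0;0 -0.001 0.07 0 0 0;0 -0.001 0.083 0 0 0;0 -0.001 0.088 0 0 0;0 -0.001 0.09 0 0 0;0 -0.001 0.092 0 0 0;0 -0.001 0.092 0 0 0;0 -0.001 0.092 0 0 0'
```

```text
clock: 5.55
tool_pos: [0.399, -0.3029, 0.0256]
eef_rot: [0.0, 0.059, 0.998, -0.0]
wrist_force: [-0.1, -0.6, -7.4]
grip_width: 0.0544
finger_force: 86.9
```

```bash
python3 -m inch '0 0 0.001 0 0 0;0 0 0.002 0 0 0;0 0 0.003 0 0 0;0 0 0.003 0 0 0;0 0 0.003 0 0 0'
```

```text
clock: 6.18
tool_pos: [0.3989, -0.3027, 0.0223]
eef_rot: [0.0, 0.059, 0.998, 0.0]
wrist_force: [-0.0, -0.4, -8.0]
grip_width: 0.0538
finger_force: 86.9
```

```bash
python3 -m inch '0 0 0.0005 0 0 0;0 0 0.001 0 0 0;0 0 0.001 0 0 0;0 0 0.001 0 0 0'
```

```text
clock: 6.68
tool_pos: [0.3989, -0.3028, 0.022]
eef_rot: [0.0, 0.059, 0.998, -0.0]
wrist_force: [-3.4, 2.7, 5.1]
grip_width: 0.054
finger_force: 88.3
```

Contact is made, so I release.

```bash
python3 -m inch '0 0 0 0 0 0;0 0 0 0 0 0;0 0 0 0 0 0;0 0 0 0 0 0;0 0 -0.03 0 0 0;0 0 -0.07 0 0 0;0 0 -0.1 0 0 0;0 0 -0.1 0 0 0;0 0 -0.1 0 0 0' 0.07
python3 - <<'E'
from h import *
c=cam("wrist");cv2.imwrite("pics/w1.png",c[0]["img"][:,:,::-1]);P=cloud(c);S=P.reshape(-1,3)
B=S[(S[:,2]>.046)&(S[:,2]<.058)&(np.hypot(S[:,0]-.399,S[:,1]+.302)<.05)];print(np.median(B[:,2]),cv2.minEnclosingCircle((B[:,:2]*1000).astype(np.float32)))
to(.4311,.0103,.14,83)
E
```

```text
clock: 7.8
tool_pos: [0.3986, -0.3025, 0.1207]
eef_rot: [-0.0, 0.059, 0.998, 0.0]
wrist_force: [-0.7, -0.1, -0.7]
grip_width: 0.0701
finger_force: 0.0
0.0537870054057351 ((399.7127380371094, -303.2091979980469), 27.93083381652832)
at [ 0.3984 -0.3022  0.1204] yaw 83.2 clk 7.85
-> shift [ 0.0043  0.3142 -0.0193] rot [ 0.001 -0.001  0.004] rows>= 6.0
```

View pics/w1.png

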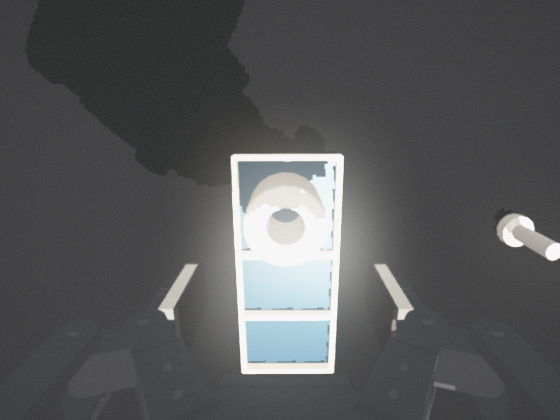

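Wrist view: the large die (285,215) sits inside the large compartment, clear of the walls, and its top reads 53.8 mm against 53 expected. Next is the large ram.

```bash
python3 -m inch '0 0.03 -0.01 0 0 0;0 0.08 -0.01 0 0 0;0 0.13 -0.01 0 0 0;0.002 0.18 -0.01 0 0 0;0.003 0.23 -0.01 0 0 0;0.004 0.28 -0.01 0 0 0;0.004 0.305 -0.01 0 0 0;0.004 0.314 -0.01 0 0 0;0.004 0.314 -0.01 0 0 0;0.004 0.314 -0.01 0 0 0' 0.042
python3 - <<'E'
from h import *
c=cam("wrist");S=cloud(c).reshape(-1,3)
for lo,hi in((.056,.066),(.006,.013)):
    B=S[(S[:,2]>lo)&(S[:,2]<hi)&(np.hypot(S[:,0]-.431,S[:,1]-.01)<.03)];print(len(B),np.median(B[:,2]),cv2.minEnclosingCircle((B[:,:2]*1000).astype(np.float32)))
to(.4311,.0103,.022,83)
E
```

```text
clock: 9.1
tool_pos: [0.4317, 0.0087, 0.1311]
eef_rot: [-0.0, 0.059, 0.998, -0.0]
wrist_force: [-0.4, -0.1, -1.1]
grip_width: 0.042
finger_force: 0.0
1010 0.060905771115651 ((430.4664611816406, 9.5143404006958), 11.92984676361084)
500 0.010785828286582644 ((430.6170959472656, 9.77296257019043), 17.075519561767578)
at [0.4317 0.0087 0.1311] yaw 83.2 clk 9.15
-> shift [0.0008 0.0016 0.1091] rot [-0.    -0.     0.003] rows>= 2.0
```

```bash
python3 -m inch '0.001 0.001 0.04 0 0 0;0.001 0.001 0.08 0 0 0;0.001 0.001 0.1 0 0 0;0.001 0.001 0.109 0 0 0;0.001 0.001 0.109 0 0 0;0.001 0.001 0.109 0 0 0'
python3 -m inch '0 0 0 0 0 0;0 0 0 0 0 0;0 0 0 0 0 0;0 0 0 0 0 0;0 0 0 0 0 0' 0.018 60
python3 -c "
from h import *
to(.466,-.3097,.13,83.3)"
```

```text
clock: 9.9
tool_pos: [0.4317, 0.0104, 0.0231]
eef_rot: [0.001, 0.059, 0.998, -0.0]
wrist_force: [-0.6, -0.2, 0.2]
grip_width: 0.0418
finger_force: 0.0
clock: 10.52
tool_pos: [0.4316, 0.0105, 0.0231]
eef_rot: [0.001, 0.059, 0.998, -0.0]
wrist_force: [-0.0, -1.0, 5.8]
grip_width: 0.0229
finger_force: 58.3
at [0.4316 0.0105 0.0231] yaw 83.3 clk 10.53
-> shift [-0.0719 -0.314  -0.1067] rot [-0.     0.002 -0.001] rows>= 6.0
```

```bash
python3 -m inch '0 0 -0.03 0 0 0;0 0 -0.08 0 0 0;0 -0.02 -0.1 0 0 0;-0.015 -0.07 -0.1 0 0 0;-0.03 -0.12 -0.1 0 0 0;-0.04 -0.17 -0.1 0 0 0;-0.05 -0.22 -0.1 0 0 0;-0.06 -0.265 -0.1 0 0 0;-0.07 -0.3 -0.1 0 0 0;-0.072 -0.314 -0.1 0 0 0;-0.072 -0.314 -0.1 0 0 0;-0.072 -0.314 -0.1 0 0 0'
python3 -c "
from h import *
to(.466,-.3097,.0266,83.3)"
```

```text
clock: 12.02
tool_pos: [0.4652, -0.3082, 0.1222]
eef_rot: [-0.0, 0.058, 0.998, 0.0]
wrist_force: [-0.4, 1.0, -2.4]
grip_width: 0.0227
finger_force: 59.3
at [ 0.4652 -0.3082  0.1222] yaw 83.3 clk 12.03
-> shift [-0.0011 -0.0015  0.0956] rot [ 0.001 -0.001 -0.   ] rows>= 2.0
```

```bash
python3 -m inch '-0.001 -0.001 0.04 0 0 0;-0.001 -0.001 0.075 0 0 0;-0.001 -0.001 0.088 0 0 0;-0.001 -0.001 0.092 0 0 0;-0.001 -0.001 0.094 0 0 0;-0.001 -0.001 0.095 0 0 0;-0.001 -0.001 0.095 0 0 0;-0.001 -0.001 0.095 0 0 0'
```

```text
clock: 13.02
tool_pos: [0.4666, -0.3109, 0.0277]
eef_rot: [0.0, 0.059, 0.998, -0.0]
wrist_force: [-0.3, -1.3, -2.9]
grip_width: 0.0225
finger_force: 59.4
```

```bash
python3 -m inch '0 0 0.0005 0 0 0;0 0 0.001 0 0 0;0 0 0.0015 0 0 0;0 0 0.0015 0 0 0;0 0 0.0015 0 0 0'
```

```text
clock: 13.65
tool_pos: [0.4664, -0.3108, 0.0262]
eef_rot: [0.0, 0.059, 0.998, -0.0]
wrist_force: [-2.5, 2.3, 6.5]
grip_width: 0.0227
finger_force: 60.3
```

Contact again. Release, retreat, and head for the ring.

```bash
python3 -m inch '0 0 0 0 0 0;0 0 0 0 0 0;0 0 0 0 0 0;0 0 0 0 0 0;0 0 -0.03 0 0 0;0 0 -0.07 0 0 0;0 0 -0.1 0 0 0;0 0 -0.1 0 0 0;0 0 -0.1 0 0 0' 0.042
python3 - <<'E'
from h import *
c=cam("wrist");S=cloud(c).reshape(-1,3)
B=S[(S[:,2]>.056)&(S[:,2]<.07)&(np.hypot(S[:,0]-.466,S[:,1]+.31)<.03)];print(np.median(B[:,2]),cv2.minEnclosingCircle((B[:,:2]*1000).astype(np.float32)))
to(.677,.0054,.12,83)
E
```

```text
clock: 14.78
tool_pos: [0.4661, -0.3105, 0.1252]
eef_rot: [-0.0, 0.059, 0.998, 0.0]
wrist_force: [-0.1, -0.3, -0.0]
grip_width: 0.0419
finger_force: 0.0
0.06385075266457704 ((465.50738525390625, -311.31744384765625), 12.042447090148926)
at [ 0.4658 -0.3103  0.1248] yaw 83.2 clk 14.82
-> shift [-0.1726  0.3383  0.0049] rot [ 0.001 -0.001  0.004] rows>= 7.0
```

```bash
python3 -m inch '-0.015 0.03 0 0 0 0;-0.04 0.075 0 0 0 0;-0.06 0.12 0 0 0 0;-0.085 0.165 0 0 0 0;-0.11 0.21 0 0 0 0;-0.13 0.255 0 0 0 0;-0.155 0.3 0 0 0 0;-0.168 0.328 0 0 0 0;-0.173 0.338 0 0 0 0;-0.173 0.338 0 0 0 0;-0.173 0.338 0 0 0 0' 0.054
python3 - <<'E'
from h import *
c=cam("wrist");S=cloud(c).reshape(-1,3)
B=S[(S[:,2]>.036)&(S[:,2]<.046)&(np.hypot(S[:,0]-.677,S[:,1]-.005)<.03)];print(len(B),np.median(B[:,2]),cv2.minEnclosingCircle((B[:,:2]*1000).astype(np.float32)))
to(.677,.005,.012,83)
E
```

```text
clock: 16.2
tool_pos: [0.6772, 0.0035, 0.1255]
eef_rot: [-0.0, 0.059, 0.998, -0.0]
wrist_force: [1.0, 0.2, 0.4]
grip_width: 0.0537
finger_force: 0.0
898 0.040617094440396476 ((679.6231689453125, 5.464831829071045), 17.913894653320312)
at [0.6773 0.0034 0.1257] yaw 83.2 clk 16.25
-> shift [0.0005 0.0016 0.1137] rot [-0.    -0.001  0.003] rows>= 2.0
```

```bash
python3 -m inch '-0.001 0.001 0.04 0 0 0;-0.001 0.001 0.08 0 0 0;-0.001 0.001 0.1 0 0 0;-0.001 0.001 0.113 0 0 0;-0.001 0.001 0.113 0 0 0;-0.001 0.001 0.113 0 0 0'
python3 -m inch '0 0 0 0 0 0;0 0 0 0 0 0;0 0 0 0 0 0;0 0 0 0 0 0;0 0 0 0 0 0' 0.03 40
python3 -c "
from h import *
to(.5216,-.3162,.11,83.3)"
```

```text
clock: 17.0
tool_pos: [0.6798, 0.0051, 0.014]
eef_rot: [0.001, 0.059, 0.998, -0.0]
wrist_force: [0.2, -0.5, -0.1]
grip_width: 0.054
finger_force: 0.0
clock: 17.62
tool_pos: [0.6799, 0.0054, 0.0142]
eef_rot: [0.001, 0.059, 0.998, -0.0]
wrist_force: [-2.0, -0.7, 6.8]
grip_width: 0.0348
finger_force: 39.7
at [0.6799 0.0054 0.0142] yaw 83.3 clk 17.62
-> shift [ 0.1192 -0.338  -0.096 ] rot [-0.     0.002 -0.001] rows>= 6.0
```

```bash
python3 -m inch '0 0 -0.03 0 0 0;0 0 -0.08 0 0 0;0.01 -0.03 -0.1 0 0 0;0.028 -0.08 -0.1 0 0 0;0.045 -0.13 -0.1 0 0 0;0.063 -0.18 -0.1 0 0 0;0.08 -0.23 -0.1 0 0 0;0.1 -0.28 -0.1 0 0 0;0.115 -0.325 -0.1 0 0 0;0.119 -0.338 -0.1 0 0 0;0.119 -0.338 -0.1 0 0 0;0.119 -0.338 -0.1 0 0 0'
python3 -c "
from h import *
to(.5216,-.3162,.0175,83.3)"
```

```text
clock: 19.12
tool_pos: [0.5217, -0.315, 0.1128]
eef_rot: [0.0, 0.058, 0.998, 0.0]
wrist_force: [-0.8, 0.6, -0.7]
grip_width: 0.0349
finger_force: 40.4
at [ 0.5217 -0.315   0.1128] yaw 83.3 clk 19.12
-> shift [-0.0001 -0.0013  0.0953] rot [0. 0. 0.] rows>= 2.0
```

```bash
python3 -m inch '0 0 0.04 0 0 0;0 0 0.075 0 0 0;0 0 0.088 0 0 0;0 0 0.092 0 0 0;0 0 0.093 0 0 0;0 0 0.094 0 0 0;0 0 0.094 0 0 0;0 0 0.094 0 0 0'
```

```text
clock: 20.12
tool_pos: [0.5213, -0.3164, 0.0192]
eef_rot: [0.0, 0.059, 0.998, -0.0]
wrist_force: [-0.6, 0.0, -1.5]
grip_width: 0.0347
finger_force: 40.4
```

```bash
python3 -m inch '0 0 0.0005 0 0 0;0 0 0.001 0 0 0;0 0 0.0015 0 0 0;0 0 0.0015 0 0 0;0 0 0.0015 0 0 0'
```

```text
clock: 20.75
tool_pos: [0.5211, -0.3162, 0.0173]
eef_rot: [-0.0, 0.059, 0.998, 0.0]
wrist_force: [-0.2, 0.1, -1.3]
grip_width: 0.035
finger_force: 40.4
```

```bash
python3 -m inch '0 0 0.0005 0 0 0;0 0 0.0005 0 0 0;0 0 0.0005 0 0 0'; python3 -m inch '0 0 0.0005 0 0 0;0 0 0.0005 0 0 0;0 0 0.0005 0 0 0'
```

```text
clock: 21.12
tool_pos: [0.5211, -0.3163, 0.0172]
eef_rot: [0.0, 0.059, 0.998, -0.0]
wrist_force: [-2.2, 1.8, 5.7]
grip_width: 0.0347
finger_force: 40.9
clock: 21.5
tool_pos: [0.5212, -0.3163, 0.0171]
eef_rot: [0.0, 0.059, 0.998, -0.0]
wrist_force: [-3.4, 2.4, 10.3]
grip_width: 0.0354
finger_force: 41.5
```

```bash
python3 -m inch '0 0 0 0 0 0;0 0 0 0 0 0;0 0 0 0 0 0;0 0 0 0 0 0;0 0 -0.03 0 0 0;0 0 -0.07 0 0 0;0 0 -0.11 0 0 0;0 0 -0.13 0 0 0;0 0 -0.13 0 0 0;0 0 -0.13 0 0 0' 0.052
python3 - <<'E'
from h import *
c=cam("wrist");cv2.imwrite("pics/w2.png",c[0]["img"][:,:,::-1]);S=cloud(c).reshape(-1,3)
B=S[(S[:,2]>.037)&(S[:,2]<.048)&(np.hypot(S[:,0]-.5216,S[:,1]+.316)<.03)];print(np.median(B[:,2]),cv2.minEnclosingCircle((B[:,:2]*1000).astype(np.float32)))
to(.446,.1255,.14,165)
E
```

```text
clock: 22.75
tool_pos: [0.5207, -0.3159, 0.1453]
eef_rot: [-0.001, 0.059, 0.998, 0.0]
wrist_force: [0.4, 0.2, -0.5]
grip_width: 0.052
finger_force: 0.0
0.043616118594197784 ((521.06884765625, -316.49847412109375), 18.102516174316406)
at [ 0.5205 -0.3157  0.145 ] yaw 83.3 clk 22.8
-> shift [0.1258 0.4294 0.0056] rot [ 2.000e-03 -1.000e-03 -1.427e+00] rows>= 8.0
```

View pics/w2.png

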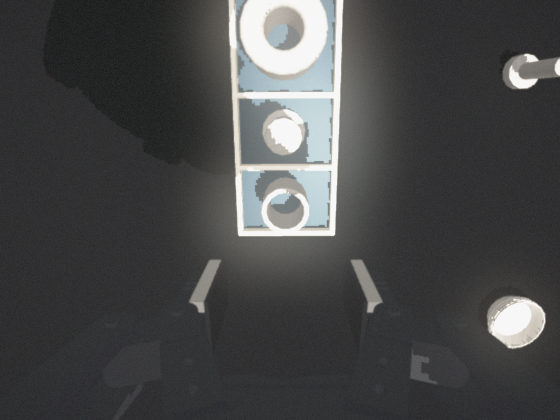

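Wrist view: die (283,30), ram (284,130) and ring (286,208) each stand in their own compartment, and the ring top reads 43.6 mm. On to the bar mould.

```bash
python3 -m inch '0.01 0.03 0 0 0 -0.1;0.02 0.07 0 0 0 -0.25;0.033 0.11 0 0 0 -0.4;0.045 0.155 0 0 0 -0.55;0.058 0.2 0 0 0 -0.7;0.072 0.245 0 0 0 -0.85;0.085 0.29 0 0 0 -1;0.1 0.335 0 0 0 -1.15;0.11 0.38 0 0 0 -1.3;0.12 0.415 0 0 0 -1.4;0.126 0.429 0 0 0 -1.427;0.126 0.429 0 0 0 -1.427' 0.062
python3 - <<'E'
from h import *
c=cam("wrist");S=cloud(c).reshape(-1,3)
B=S[(S[:,2]>.040)&(S[:,2]<.052)&(np.hypot(S[:,0]-.446,S[:,1]-.125)<.055)];print(len(B),np.median(B[:,2]),cv2.minAreaRect((B[:,:2]*1000).astype(np.float32)),(B[:,:2].max(0)+B[:,:2].min(0))*500)
to(.446,.1255,.016,165)
E
```

```text
clock: 24.3
tool_pos: [0.4458, 0.1248, 0.1457]
eef_rot: [-0.001, -0.609, 0.793, 0.0]
wrist_force: [0.4, 0.5, -0.9]
grip_width: 0.0619
finger_force: 0.0
5166 0.04605442443753788 ((445.1521301269531, 124.31298065185547), (72.30992889404297, 46.2084846496582), 74.95262145996094) [444.97404116 124.02610658]
at [0.4462 0.1242 0.1459] yaw 165.0 clk 24.35
-> shift [-0.0013  0.0005  0.1299] rot [ 0.    -0.001 -0.001] rows>= 3.0
```

```bash
python3 -m inch '0 0 0.05 0 0 0;0 0 0.09 0 0 0;0 0 0.115 0 0 0;0 0 0.128 0 0 0;0 0 0.128 0 0 0;0 0 0.128 0 0 0'
python3 -m inch '0 0 0 0 0 0;0 0 0 0 0 0;0 0 0 0 0 0;0 0 0 0 0 0;0 0 0 0 0 0' 0.04 70
python3 -c "
from h import *
to(.4983,.3135,.12,75.6)"
```

```text
clock: 25.1
tool_pos: [0.4473, 0.1244, 0.0191]
eef_rot: [0.001, -0.609, 0.793, -0.0]
wrist_force: [-0.2, 1.3, -0.4]
grip_width: 0.0623
finger_force: 0.0
clock: 25.72
tool_pos: [0.4471, 0.1247, 0.0195]
eef_rot: [0.001, -0.609, 0.793, -0.001]
wrist_force: [-1.9, -1.0, 7.7]
grip_width: 0.0447
finger_force: 72.1
at [0.4471 0.1247 0.0195] yaw 165.0 clk 25.73
-> shift [-0.1957 -0.0009 -0.1005] rot [-1.000e-03  2.000e-03  1.561e+00] rows>= 9.0
```

```bash
python3 -m inch '0 0 -0.03 0 0 0;0 0 -0.08 0 0 0;-0.01 0 -0.1 0 0 0.1;-0.03 0 -0.1 0 0 0.25;-0.05 0 -0.1 0 0 0.42;-0.075 0 -0.1 0 0 0.6;-0.1 0 -0.1 0 0 0.78;-0.125 0 -0.1 0 0 0.96;-0.15 0 -0.1 0 0 1.14;-0.17 0 -0.1 0 0 1.32;-0.19 -0.001 -0.1 0 0 1.48;-0.196 -0.001 -0.1 0 0 1.561'
python3 -m inch '0 0 0 0 0 0;0 0 0 0 0 0'
python3 - <<'E'
from h import *
c=cam("wrist");cv2.imwrite("pics/w3.png",c[0]["img"][:,:,::-1])
to(.4983,.3135,.0230,75.6)
E
```

```text
clock: 27.22
tool_pos: [0.498, 0.3148, 0.1184]
eef_rot: [0.0, 0.127, 0.992, 0.0]
wrist_force: [0.4, -0.1, -4.1]
grip_width: 0.0449
finger_force: 73.9
clock: 27.48
tool_pos: [0.4978, 0.3134, 0.1183]
eef_rot: [-0.0, 0.125, 0.992, -0.0]
wrist_force: [-0.6, -0.1, -4.4]
grip_width: 0.0448
finger_force: 73.9
at [0.4978 0.3133 0.1183] yaw 75.6 clk 27.52
-> shift [-0.0004  0.0003  0.0953] rot [-0.    -0.     0.001] rows>= 2.0
```

View pics/w3.png

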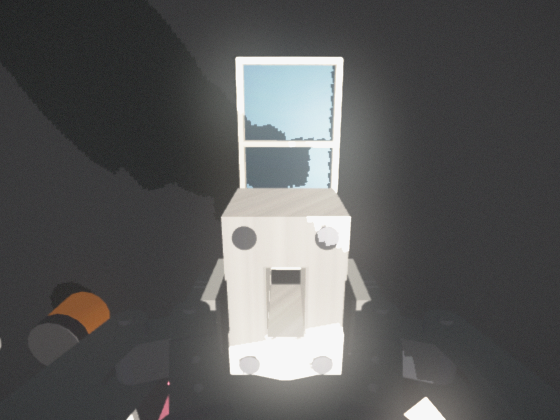

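The view shows the mould (286,280) lined up with the tray walls, which are at columns 240 and 340. Lowering it now.

```bash
python3 -m inch '0 0 0.04 0 0 0;0 0 0.075 0 0 0;0 0 0.088 0 0 0;0 0 0.092 0 0 0;0 0 0.0935 0 0 0;0 0 0.0945 0 0 0;0 0 0.0945 0 0 0;0 0 0.0945 0 0 0'
```

```text
clock: 28.52
tool_pos: [0.4983, 0.3138, 0.0242]
eef_rot: [0.0, 0.126, 0.992, 0.0]
wrist_force: [0.2, -0.0, -3.5]
grip_width: 0.0445
finger_force: 73.8
```

```bash
python3 -m inch '0 0 0.0005 0 0 0;0 0 0.001 0 0 0;0 0 0.001 0 0 0;0 0 0.001 0 0 0'
```

```text
clock: 29.02
tool_pos: [0.4981, 0.3137, 0.0228]
eef_rot: [-0.0, 0.126, 0.992, -0.0]
wrist_force: [0.3, 0.2, -3.6]
grip_width: 0.0447
finger_force: 73.8
```

```bash
python3 -m inch '0 0 0.0005 0 0 0;0 0 0.0005 0 0 0;0 0 0.0005 0 0 0'
```

```text
clock: 29.4
tool_pos: [0.4981, 0.3138, 0.0225]
eef_rot: [0.0, 0.126, 0.992, 0.0]
wrist_force: [-1.3, -1.3, 1.2]
grip_width: 0.0447
finger_force: 74.5
```

```bash
python3 -m inch '0 0 0 0 0 0;0 0 0 0 0 0;0 0 0 0 0 0;0 0 0 0 0 0;0 0 -0.03 0 0 0;0 0 -0.07 0 0 0;0 0 -0.1 0 0 0;0 0 -0.12 0 0 0;0 0 -0.12 0 0 0;0 0 -0.12 0 0 0' 0.06
python3 - <<'E'
from h import *
c=cam("wrist");S=cloud(c).reshape(-1,3)
B=S[(S[:,2]>.042)&(S[:,2]<.056)&(np.hypot(S[:,0]-.498,S[:,1]-.3135)<.06)];print(np.median(B[:,2]),cv2.minAreaRect((B[:,:2]*1000).astype(np.float32)))
to(.6645,.1055,.14,83)
E
```

```text
clock: 30.65
tool_pos: [0.4976, 0.3135, 0.1414]
eef_rot: [-0.0, 0.126, 0.992, -0.0]
wrist_force: [-0.5, -0.7, -0.9]
grip_width: 0.0601
finger_force: 0.0
0.049003162192975055 ((497.9456481933594, 313.3586120605469), (46.181800842285156, 72.91121673583984), 75.72476196289062)
at [0.4974 0.3134 0.1412] yaw 75.6 clk 30.7
-> shift [-0.2136 -0.1597  0.0011] rot [-0.001 -0.001 -0.13 ] rows>= 5.0
```

```bash
python3 -m inch '-0.025 -0.02 0 0 0 -0.02;-0.06 -0.045 0 0 0 -0.04;-0.095 -0.07 0 0 0 -0.06;-0.13 -0.1 0 0 0 -0.08;-0.165 -0.125 0 0 0 -0.1;-0.195 -0.146 0 0 0 -0.12;-0.21 -0.157 0 0 0 -0.13;-0.2136 -0.16 0 0 0 -0.13;-0.2136 -0.16 0 0 0 -0.13;-0.2136 -0.16 0 0 0 -0.13' 0.036
python3 - <<'E'
from h import *
c=cam("wrist");cv2.imwrite("pics/w4.png",c[0]["img"][:,:,::-1]);S=cloud(c).reshape(-1,3)
for lo,hi in((.056,.068),(.006,.0135)):
    B=S[(S[:,2]>lo)&(S[:,2]<hi)&(np.hypot(S[:,0]-.6645,S[:,1]-.1055)<.03)];print(len(B),np.median(B[:,2]),cv2.minAreaRect((B[:,:2]*1000).astype(np.float32)))
to(.6645,.1055,.022,83)
E
```

```text
clock: 31.95
tool_pos: [0.6644, 0.1067, 0.1424]
eef_rot: [-0.0, 0.06, 0.998, 0.0]
wrist_force: [-0.5, 0.2, 0.5]
grip_width: 0.0363
finger_force: 0.0
870 0.060891990295364504 ((665.9044799804688, 105.32891845703125), (14.028388023376465, 29.97981071472168), 80.9801025390625)
612 0.010853780282998937 ((666.1654663085938, 105.31285095214844), (26.017662048339844, 36.46818542480469), 80.91014099121094)
at [0.6645 0.1066 0.1425] yaw 83.1 clk 32.0
-> shift [-0.0002 -0.0011  0.1205] rot [ 0.    -0.     0.002] rows>= 2.0
```

View pics/w4.png

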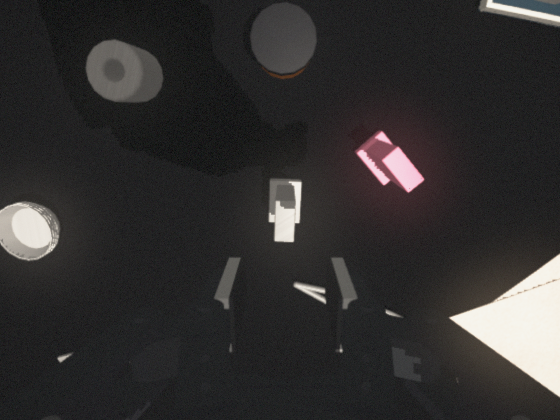

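The grey bar ram (285,210) lies ahead between the pads and the pink one (390,162) is clear. Trimming to (666,105.3) mm and 81°.

```bash
python3 -m inch '-0.001 -0.001 0.05 0 0 0.037;-0.001 -0.001 0.085 0 0 0.037;-0.001 -0.001 0.11 0 0 0.037;-0.001 -0.001 0.12 0 0 0.037;-0.001 -0.001 0.12 0 0 0.037;-0.001 -0.001 0.12 0 0 0.037'
python3 -m inch '0 0 0 0 0 0;0 0 0 0 0 0;0 0 0 0 0 0;0 0 0 0 0 0;0 0 0 0 0 0;0 0 0 0 0 0' 0.008 60
python3 -c "
from h import *
to(.4247,.3324,.12,75.6)"
```

```text
clock: 32.75
tool_pos: [0.6668, 0.1047, 0.0237]
eef_rot: [0.001, 0.079, 0.997, 0.0]
wrist_force: [0.4, 0.1, 0.0]
grip_width: 0.0362
finger_force: 0.0
clock: 33.5
tool_pos: [0.6667, 0.1045, 0.0234]
eef_rot: [0.001, 0.079, 0.997, 0.0]
wrist_force: [-0.4, -0.3, 5.6]
grip_width: 0.0134
finger_force: 59.1
at [0.6667 0.1045 0.0234] yaw 80.9 clk 33.5
-> shift [ 0.2748  0.1868 -0.097 ] rot [0.001 0.002 0.093] rows>= 6.0
```

```bash
python3 -m inch '0 0 -0.03 0 0 0;0 0 -0.08 0 0 0;0.02 0.014 -0.1 0 0 0.01;0.06 0.041 -0.1 0 0 0.02;0.1 0.068 -0.1 0 0 0.035;0.14 0.095 -0.1 0 0 0.05;0.18 0.122 -0.1 0 0 0.065;0.22 0.15 -0.1 0 0 0.08;0.255 0.173 -0.1 0 0 0.09;0.27 0.184 -0.1 0 0 0.093;0.275 0.187 -0.1 0 0 0.093;0.275 0.187 -0.1 0 0 0.093'
python3 -m inch '0 0 0 0 0 0'
python3 -c "
from h import *
to(.4247,.3324,.0265,75.6)"
```

```text
clock: 35.0
tool_pos: [0.4246, 0.3322, 0.1223]
eef_rot: [0.0, 0.126, 0.992, -0.0]
wrist_force: [-0.1, 0.4, -1.9]
grip_width: 0.0135
finger_force: 58.7
clock: 35.12
tool_pos: [0.4249, 0.3318, 0.1222]
eef_rot: [0.0, 0.126, 0.992, -0.0]
wrist_force: [0.9, -0.7, -3.0]
grip_width: 0.0139
finger_force: 58.7
at [0.4249 0.3318 0.1222] yaw 75.5 clk 35.12
-> shift [0.0004 0.0005 0.0957] rot [-0.     0.    -0.002] rows>= 2.0
```

```bash
python3 -m inch '0 0 0.04 0 0 0;0 0 0.075 0 0 0;0 0 0.088 0 0 0;0 0 0.092 0 0 0;0 0 0.0935 0 0 0;0 0 0.0945 0 0 0;0 0 0.0945 0 0 0;0 0 0.0945 0 0 0'
```

```text
clock: 36.12
tool_pos: [0.4242, 0.3327, 0.0282]
eef_rot: [0.0, 0.126, 0.992, 0.0]
wrist_force: [-0.2, -0.0, -3.1]
grip_width: 0.0131
finger_force: 58.6
```

```bash
python3 -m inch '0 0 0.0005 0 0 0;0 0 0.001 0 0 0;0 0 0.001 0 0 0;0 0 0.001 0 0 0'
```

```text
clock: 36.62
tool_pos: [0.424, 0.3326, 0.0268]
eef_rot: [-0.0, 0.126, 0.992, -0.0]
wrist_force: [0.7, 0.2, -2.7]
grip_width: 0.0132
finger_force: 58.6
```

```bash
python3 -m inch '0 0 0.0005 0 0 0;0 0 0.0005 0 0 0;0 0 0.0005 0 0 0'
```

```text
clock: 37.0
tool_pos: [0.424, 0.3326, 0.0264]
eef_rot: [0.0, 0.126, 0.992, 0.0]
wrist_force: [-0.3, -0.1, -0.5]
grip_width: 0.0139
finger_force: 58.9
```

```bash
python3 -m inch '0 0 0.0004 0 0 0;0 0 0.0004 0 0 0;0 0 0.0004 0 0 0'
```

```text
clock: 37.38
tool_pos: [0.424, 0.3326, 0.0263]
eef_rot: [0.0, 0.126, 0.992, 0.0]
wrist_force: [-2.9, -1.3, 5.6]
grip_width: 0.0133
finger_force: 60.1
```

```bash
python3 -m inch '0 0 0 0 0 0;0 0 0 0 0 0;0 0 0 0 0 0;0 0 0 0 0 0;0 0 -0.03 0 0 0;0 0 -0.07 0 0 0;0 0 -0.11 0 0 0;0 0 -0.15 0 0 0;0 0 -0.15 0 0 0;0 0 -0.15 0 0 0' 0.034
python3 - <<'E'
from h import *
c=cam("wrist");S=cloud(c).reshape(-1,3)
for lo,hi in((.058,.07),(.009,.0165)):
    B=S[(S[:,2]>lo)&(S[:,2]<hi)&(np.hypot(S[:,0]-.4245,S[:,1]-.3325)<.022)];print(len(B),np.median(B[:,2]),cv2.minAreaRect((B[:,:2]*1000).astype(np.float32)))
c=cam("top");cv2.imwrite("pics/end.png",cv2.resize(c[0]["img"][110:280,130:430,::-1],None,fx=2.66,fy=2.66,interpolation=cv2.INTER_CUBIC))
c=cam("scene");cv2.imwrite("pics/end2.png",c[0]["img"][:,:,::-1])
E
```

```text
clock: 38.62
tool_pos: [0.4237, 0.3324, 0.1754]
eef_rot: [-0.0, 0.126, 0.992, -0.0]
wrist_force: [-0.3, 0.5, -0.9]
grip_width: 0.0337
finger_force: 0.0
723 0.06384920659963039 ((423.1822204589844, 332.44830322265625), (13.97630786895752, 30.16610336303711), 75.23941802978516)
501 0.013915198501654458 ((423.0594482421875, 332.5260314941406), (25.804523468017578, 35.71487808227539), 75.65608215332031)
```

View pics/end.png

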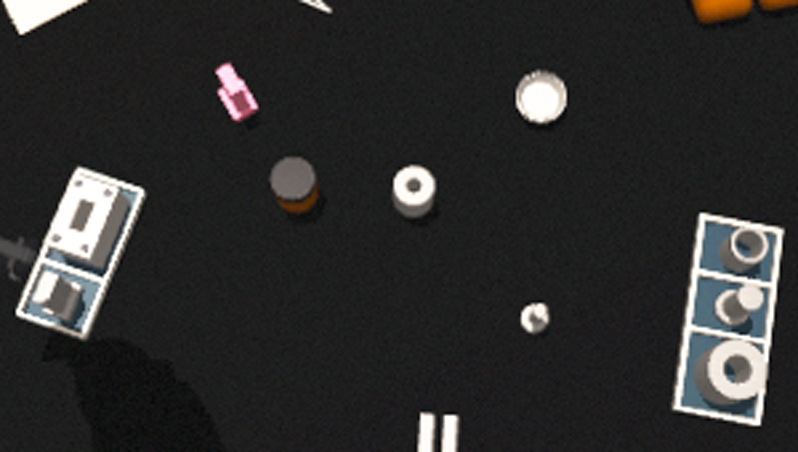

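View pics/end2.png

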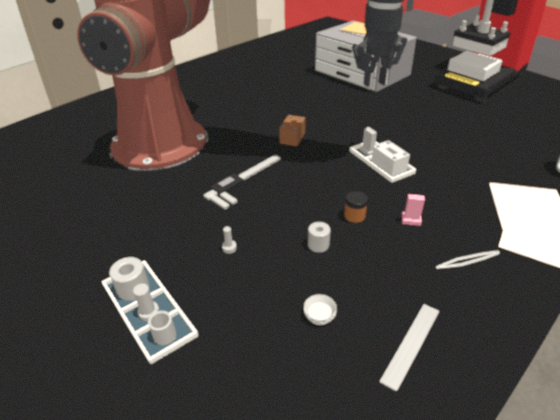

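Both final views show all five parts upright in their own compartments: tray3 at top-view crop (735,370), (740,305), (745,245), and tray2 at (85,215), (60,293). The small die (413,190), small ram (535,318) and pink look-alike (237,92) have not moved, and the gripper is clear. Handing in.

```bash
python3 -c "
from station import r
print(r.close_job())"
```

```text
the job is handed in; nothing more can be done
None
```

I placed both kits in the order asked and handed the job in at about 39 s: all five parts stand upright in their own compartments, and the small die, small ram and look-alikes were left where they stood.

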